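Put the washed stack-nest totes away: one stacked, one nested

TASK

Put the two washed totes on the draining stand away on the two totes that stand on the bench, either one to either: stack one squarely on the tote that holds the vials, turned so that it stands up on the posts and clear of the vials, and nest the other, turned the other way, fully home in the empty tote. Lower them into place rather than dropping them, never press on the vials, leave the bench totes where they stand, and do not disturb the bottles, the jar or the tip box.

Things in the scene. Friction and masses are not known exactly. Their poses are not given: they have to be found in the camera images.
- tote1_mid (a point): washed empty white tote, at first on the sloping stand, mouth tipped 30 deg to the robot. All 4 totes are alike: rim 150 (x) x 68 mm (y), 84 mm high, 0.2 kg; upright rim band 16 mm deep, gripped across y at mid-length; walls taper to a floor 127 x 45 mm. Point: its centre, 42 mm above the underside and below the rim top; x along it to the ONE-post end, z up out of its mouth
- tote2_mid (a point): second washed tote, same shape, point and axes as tote1, about 132 mm beside it on the stand (64 mm clear between rims), ends the other way round. Posts in every tote: flat-topped, 38 mm tall, tops 8 mm below the rim top, open slots in wall and floor beneath them: TWO in the corners of the -x end, ONE amid the +x end
- bench_loaded_mid (a point): same kind of tote (point at its centre, same axes), loose and upright on the bench at any yaw, the one holding the vials. A tote put on it turned half round (its x opposite to this x) lands with its floor on the posts: stacked, 76 mm above this one, 6 mm of play sideways
- bench_empty_mid (a point): same kind of tote (point at its centre, same axes), loose and upright on the bench at any yaw, empty. A tote put in it with x the same way sinks in: nested, home at 38 mm above this one, 1.7 mm of play sideways. The two bench totes stand left and right of the stand, either way round
- vials_mid (a point): rack of capped vials loose in the loaded bench tote: white block 92 x 34 x 40 mm, blue caps up to 61 mm above its underside; point 31 mm above its underside. A tote properly stacked clears the caps by about 12 mm; one put in the nesting way comes down on them
- stand_slope (a point): fixed steel draining stand: board 150 mm (up the slope) x 270 mm wide, tilted 30 deg, rising away from the robot, with a 16 mm lip along the low edge that the totes rest against; low edge 20 mm, high edge 96 mm above the bench. Point: middle of the sloping surface, 58 mm above the bench; x is level and points up-slope, z vertical
- reagent: white reagent bottle with blue cap, 68 mm across, 170 mm tall, a bystander; origin at the centre of its underside.
- amber: amber glass bottle with black cap, 68 mm across, 150 mm tall, a bystander; origin at the centre of its underside.
- jar: white jar with blue lid, 72 mm across, 85 mm tall, a bystander in front of the stand; origin at the centre of its underside.
- tipbox: grey pipette-tip box with clear lid, 87 x 117 x 63 mm, a bystander; origin at the centre of its underside.
There are look-alikes about, which are no part of the job. Leave any red or turquoise look-alike of the part that bears bench_loaded_mid alone.

How it is judged:
By the outcome, as a careful person would: the job done as asked, in the order asked, and still so for the second after the job is handed in, with the robot touching nothing.
It also fails if it takes over 61 s, if anything falls off the work surface, if the arm or the gripper's body presses on something with over 40 N, if the wrist force passes 120 N, or if a joint passes its speed limit or range.

ROBOT

A 6-joint arm with a two-finger parallel gripper is mounted at the origin on the work surface. World frame = base frame: x ahead of the robot, y to its left, z up, the work surface at z = 0. Lengths are in m, angles in degrees, forces in N, time in s.
With the tool pointing down it reaches from about 0.3 to 0.775 m from the base axis. Payload 14.6 kg.
Tool frame: the origin (TCP) lies midway between the tips of the shut fingers; the grasp point (between the pads) lies 19 mm behind it; z points along the fingers, y is the line along which they close (so a half turn about z gives the same grasp; the last joint's range is limited). The gripper opens to 94 mm and grips with 3 to 60 N. Pads are 16 mm wide; open, the fingers measure 119 mm over their backs; the gripper's body (75 mm by 177 mm) begins 78 mm behind the grasp point.
Start: joints at [-69.477, 17.183, 87.147, -0, 75.671, -3.816], TCP at [0.227, -0.501, 0.205] pointing down, gripper open.
Joint ranges: [-173.82, 173.82], [-45.26, 126.66], [13.44, 144.39], [-59.66, 239.66], [0, 175.72], [-146.38, 146.38]. Speed limits (degrees/s): [127.2, 127.2, 147.25, 180, 180, 180].

INTERFACE

Orientations are given as [roll, pitch, yaw] about the fixed x, y, z axes, in that order (R = Rz(yaw) Ry(pitch) Rx(roll)).
In Python, from plant import arm gives the robot as it stands. The module is installed in compiled form; this text tells all that it offers.
- The arm moves only by the tool move_arm, never from a script. Its argument "targets" is a list that holds one entry, the list of rows, each a list of 7 numbers: the shift along the tool's x, y, z as a fraction of full scale, then the turn, a rotation vector about the tool's x, y, z as a fraction of full scale, then the opening, from -1 (shut) to 1 (fully open), so that 0 is half open. A call has 1 to 8 rows; each row shifts and turns the commanded pose from where the row before left it, along the tool's axes as they then stand; what a row does not reach is not made up. Full scale, the value 1, is 30 mm for a shift and 45 degrees for a turn. A row lasts 1/10 s, in which the tool goes at most 50 mm and 8.59 degrees, less where a joint would pass 70% of its speed; a pose out of reach is approached as far as the arm can. A call with a number of a shift or a turn outside -1 to 1 is refused whole. A call with a gripper value outside its range is refused whole. The fingers move at their own pace and stop on an object; "force" is the grip in N (left out, the last holds). Time passes only in rows, so rows that do not move let the fingers close. It gives the time, the measured TCP pose, the force, the opening and the grip force at its end, in the units of the state.
- arm.get_state(): the state, without advancing time (a new reading comes with each control period).
- arm.get_image(name): name is "scene" or "top"; returns the picture (400x640x3 uint8, red, green, blue); there is no depth.
- arm.camera_params(name): a dict with "fx", "fy", "cx", "cy" (pixels), "camera_from_world" (4x4, takes a point from world to camera coordinates). Camera axes: x right, y up, looking along -z (the intrinsics and any distortion apply to the point x, -y, -z); pixel columns grow to the right and rows downward; lengths in m; the calibration is good to about 2 mm. A picture is of the moment at which its call begins. camera_params takes no time and is no camera call.
- arm.close_job(): hands the job in; it is judged then, once.
The state is a dict: "t": time; "qpos": joint angles; "qvel": joint speeds; "effort": joint torques, N m; "ee_pos": TCP position; "ee_rot": TCP orientation; "ft_force": force on the tool from outside, world axes, zero at the start; "moment": the same for the moment, N m; "finger_gap": opening from 0.0 (shut) to 1.0 (fully open); "grasp_force": force on a finger pad.
Only numpy, scipy, OpenCV 4.12 (cv2) and the standard library are available. Lean on these libraries where they do the work, as an engineer would, in place of code of your own. Each camera call takes 0.05 s, during which the arm holds its last target. There are 200 camera calls.

## Working session

There is one attempt and no reset: what is moved stays moved. The work goes in short steps, Python scripts to look and compute and a tool call to move; the robot and the scene stay as the last step left them, time stands still between calls to the robot, and variables do not carry over. Pictures are saved under pics/ and viewed, at most 10 in all, crops included, and the job is handed in when it is done.

Besides the shell and the picture viewer there is one more tool, called after "Call:" as a command line: name --argument value ..., lists and objects as JSON in quotes. move_arm: Moves the arm, as the interface text tells. Shift numbers are shares of 30 mm and turn numbers shares of 45 degrees, none past 1 either way. Its arguments: {"type":"object","properties":{"targets":{"type":"array","items":{"type":"array","items":{"type":"array","items":{"type":"number"}}}},"force":{"type":"number"}},"required":["targets"]}

```bash
mkdir -p pics; python3 - <<'E'
from plant import arm
import cv2,numpy as np
for n in("scene","top"):
    cv2.imwrite(f"pics/{n}0.png",arm.get_image(n)[:,:,::-1])
    p=arm.camera_params(n);print(n,{k:np.round(v,4).tolist() if not isinstance(v,str) else v for k,v in p.items()})
print(arm.get_state())
E
```

```text
scene {'fx': 438.0619, 'fy': 438.0619, 'cx': 316.4509, 'cy': 201.4211, 'camera_from_world': [[-0.0109, 0.9999, 0.0002, 0.0411], [-0.5698, -0.0063, 0.8218, 0.1651], [0.8217, 0.0089, 0.5698, -1.9438], [0.0, 0.0, 0.0, 1.0]]}
top {'fx': 413.364, 'fy': 413.364, 'cx': 318.6788, 'cy': 205.4418, 'camera_from_world': [[-0.0158, -0.9998, 0.008, -0.0516], [0.9892, -0.0144, 0.1457, -0.4545], [-0.1456, 0.0102, 0.9893, -1.4757], [0.0, 0.0, 0.0, 1.0]]}
{'t': 0.1, 'qpos': array([-6.94755471e+01,  1.72113059e+01,  8.71750217e+01, -2.20545902e-03,
        7.56685121e+01, -3.81358175e+00]), 'qvel': array([ 0.01615062, -0.121769  , -0.12203562, -0.0826237 , -0.0132299 ,
        0.10759747]), 'effort': array([ 4.57002234e-04, -5.32645333e+01, -3.53283656e+01,  7.09144771e-02,
        2.34898890e-02, -7.26737676e-05]), 'ee_pos': array([ 0.22659835, -0.50091564,  0.20496668]), 'ee_rot': array([-1.79945140e+02, -1.51583967e-03,  2.43385808e+01]), 'ft_force': array([ 0.04616073, -0.65183594, -1.14187662]), 'moment': array([ 0.00145693, -0.01498413, -0.04041035]), 'grasp_force': 0.0, 'finger_gap': 1.004980788443141}
```

View pics/scene0.png

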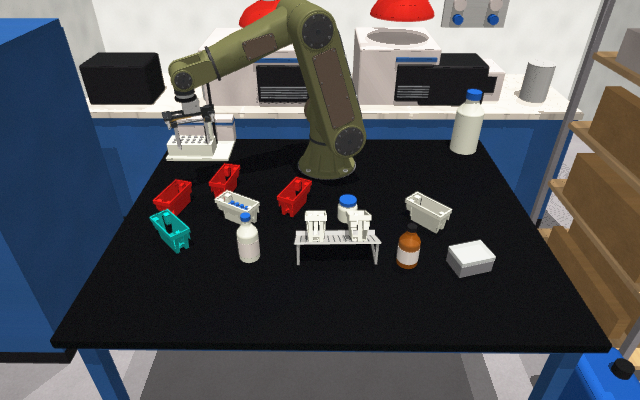

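View pics/top0.png

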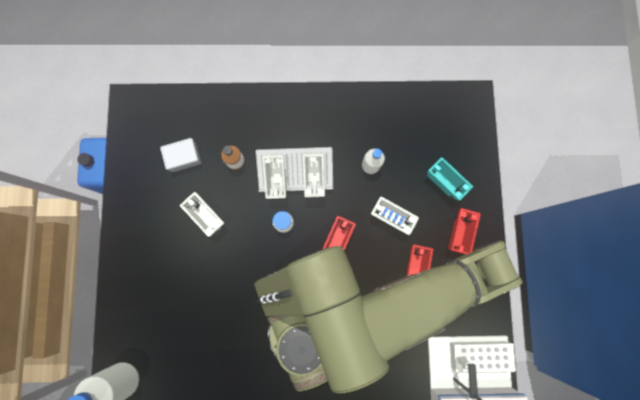

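The scene view shows the stand at about (337,240), with the jar in front of it. In the top view the washed totes are at (275,176) and (314,176). Things that could be taken for the bench totes (top pixels):
- White with vials: (395,215)
- White empty: (202,214)
- Red look-alikes: (340,232), (465,232), (420,260)
- Turquoise look-alike: (450,178)

By the description I choose the two white ones and check them in a close crop.

```bash
cat > h.py <<'E'
import numpy as np,cv2
from plant import arm
def pt(n,u,v,z):
    p=arm.camera_params(n);T=np.array(p["camera_from_world"]);R=T[:3,:3];c=-R.T@T[:3,3]
    d=R.T@np.array([(u-p["cx"])/p["fx"],-(v-p["cy"])/p["fy"],-1]);return c+d*(z-c[2])/d[2]
def px(n,P):
    p=arm.camera_params(n);T=np.array(p["camera_from_world"]);q=T[:3,:3]@np.array(P)+T[:3,3]
    return np.array([p["cx"]+p["fx"]*q[0]/-q[2],p["cy"]-p["fy"]*q[1]/-q[2]])
E
python3 - <<'E'
import cv2,numpy as np
from h import *
t=cv2.imread("pics/top0.png");s=cv2.imread("pics/scene0.png")
a=cv2.resize(t[140:245,175:425],None,fx=3.2,fy=3.2,interpolation=cv2.INTER_CUBIC)
cv2.imwrite("pics/ct.png",a)
b=cv2.resize(s[180:280,200:460],None,fx=3,fy=3,interpolation=cv2.INTER_CUBIC)
cv2.imwrite("pics/cs.png",b)
hsv=cv2.cvtColor(t,cv2.COLOR_BGR2HSV)
m=((hsv[...,2]>60)).astype(np.uint8)
n,l,st,c=cv2.connectedComponentsWithStats(m)
for i in range(1,n):
    if st[i,4]>100 and 130<c[i][1]<250 and 150<c[i][0]<480:
        ct=np.argwhere(l==i)[:,::-1].astype(np.float32)
        r=cv2.minAreaRect(ct);
        print(c[i].round(1),st[i],[ (k.round(1).tolist(),pt("top",*k,.084)[:2].round(3).tolist()) for k in cv2.boxPoints(r)])
E
```

```text
[332.7 185. ] [     0      0    640    400 219969] [([-0.0, 0.0], [1.249, 1.134]), ([639.0, 0.0], [1.224, -1.298]), ([639.0, 399.0], [-0.219, -1.111]), ([0.0, 399.0], [-0.18, 0.998])]
```

View pics/ct.png

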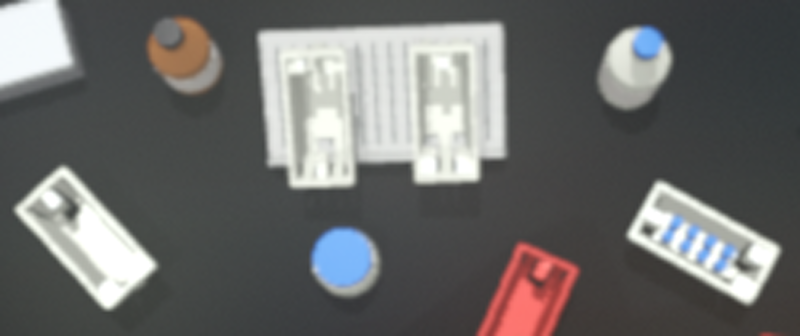

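View pics/cs.png

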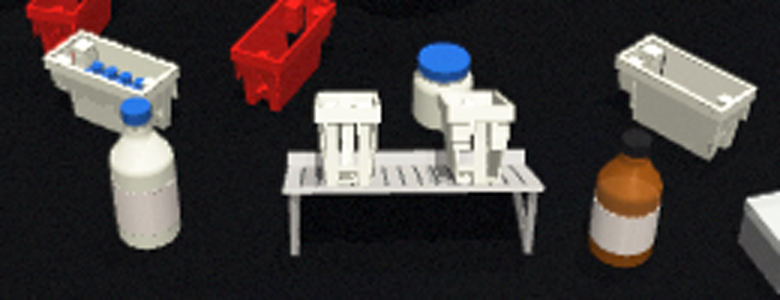

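The crop confirms the choice: white loaded tote with blue caps at about (395,215), white empty tote at about (202,214). The ends need a closer look, and I'll measure the corners in the same step.

```bash
python3 - <<'E'
import cv2,numpy as np
from h import *
t=cv2.imread("pics/top0.png");s=cv2.imread("pics/scene0.png")
def cr(im,u,v,w=50,h=56):
    return cv2.resize(im[v-h//2:v+h//2,u-w//2:u+w//2],(265,297),interpolation=cv2.INTER_CUBIC)
a=np.vstack([np.hstack([cr(t,202,214),cr(t,395,215),cr(t,275,177)]),np.hstack([cr(t,314,177),cr(s,358,228,36,40),cr(s,316,228,36,40)])])
cv2.imwrite("pics/mos.png",a)
hsv=cv2.cvtColor(t,cv2.COLOR_BGR2HSV)
for nm,u,v,r,z,th in [("empty",202,214,28,.084,150),("loaded",395,215,28,.084,150),("stand",294,172,44,.058,110)]:
    sub=t[v-r:v+r,u-r:u+r]; g=sub.min(2) if nm!="loaded" else sub.max(2)
    m=(g>th).astype(np.uint8)
    n,l,st,c=cv2.connectedComponentsWithStats(m)
    i=1+np.argmax(st[1:,4]); cs,_=cv2.findContours((l==i).astype(np.uint8),0,2)
    h=cv2.convexHull(max(cs,key=cv2.contourArea));ap=cv2.approxPolyDP(h,2.0,True)[:,0]+[u-r,v-r]
    R=cv2.minAreaRect(h);B=cv2.boxPoints(R)+[u-r,v-r]
    print(nm,st[i,4],ap.tolist())
    W=np.array([pt("top",*k,z)[:2] for k in B]);print(B.round(1).tolist(),W.round(4).tolist(),W.mean(0).round(4),[np.linalg.norm(W[k]-W[k-1]).round(4) for k in range(4)],[np.degrees(np.arctan2(*(W[k]-W[k-1])[::-1])).round(1) for k in range(4)])
E
```

```text
empty 870 [[194, 192], [223, 222], [209, 236], [180, 206]]
[[178.5, 204.9], [194.2, 190.4], [224.0, 222.5], [208.3, 237.0]] [[0.4552, 0.4352], [0.5064, 0.3817], [0.3907, 0.2744], [0.3407, 0.3279]] [0.4233 0.3548] [np.float64(0.1569), np.float64(0.074), np.float64(0.1578), np.float64(0.0732)] [np.float64(43.1), np.float64(-46.2), np.float64(-137.2), np.float64(133.1)]
loaded 896 [[380, 197], [418, 217], [409, 234], [371, 214]]
[[369.9, 213.5], [380.0, 195.3], [419.3, 217.1], [409.2, 235.3]] [[0.4149, -0.2379], [0.4792, -0.2759], [0.3995, -0.4113], [0.3361, -0.3726]] [ 0.4074 -0.3244] [np.float64(0.156), np.float64(0.0747), np.float64(0.1571), np.float64(0.0742)] [np.float64(59.7), np.float64(-30.6), np.float64(-120.5), np.float64(148.6)]
stand 3590 [[332, 148], [333, 188], [324, 196], [265, 198], [258, 191], [256, 149]]
[[254.8, 148.6], [331.9, 146.2], [333.5, 196.5], [256.4, 198.8]] [[0.6639, 0.1722], [0.6689, -0.1103], [0.4819, -0.112], [0.4774, 0.1655]] [0.573  0.0288] [np.float64(0.1866), np.float64(0.2826), np.float64(0.1871), np.float64(0.2775)] [np.float64(2.1), np.float64(-89.0), np.float64(-179.5), np.float64(90.9)]
```

View pics/mos.png

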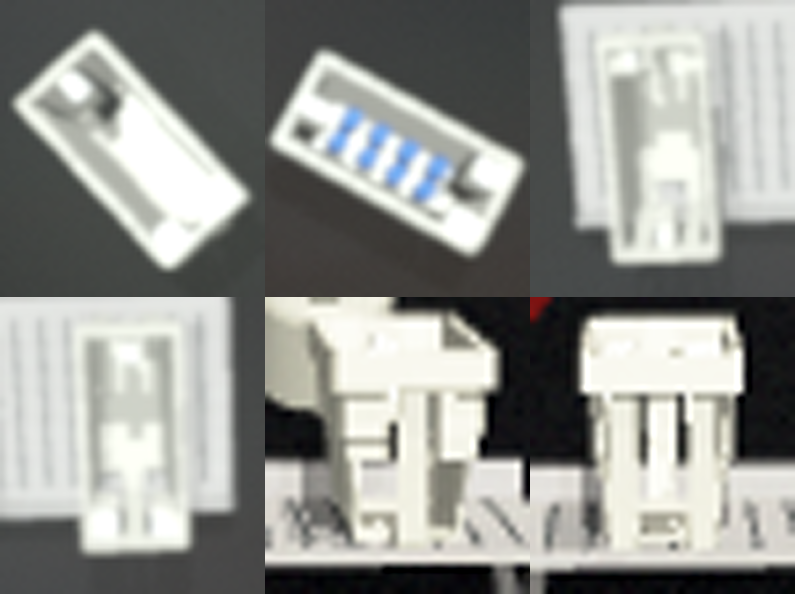

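The close crop shows the ends, as seen from the top:
- **Empty tote:** its single post is at the upper-left end (185,200).
- **Loaded tote:** its single post is at the left end (375,205), with two corner posts on the right.
- **+y stand tote, at (275,177):** two posts up-slope.
- **-y stand tote, at (314,177):** one post up-slope, with a single centre slot in the scene view.

Plan: +y tote onto the loaded one (stack) first, then -y tote into the empty one.

```bash
cat >> h.py <<'E'
from scipy.spatial.transform import Rotation as Ro
def rows(targets,grip,start=None,step=.028,turn=8.2):
    """print rows to go through targets [(pos,rpy)], from the state"""
    s=arm.get_state()
    P,R=(np.array(s["ee_pos"]),Ro.from_euler("xyz",s["ee_rot"],degrees=True)) if start is None else (np.array(start[0],float),Ro.from_euler("xyz",start[1],degrees=True))
    out=[]
    for p,e in targets:
        p=np.array(p,float);T=Ro.from_euler("xyz",e,degrees=True)
        P0,R0=P,R;rv=(R0.inv()*T).as_rotvec()
        n=max(1,int(np.ceil(max(np.linalg.norm(p-P0)/step,np.degrees(np.linalg.norm(rv))/turn))))
        for k in range(1,n+1):
            pk=P0+(p-P0)*k/n;Rk=R0*Ro.from_rotvec(rv*k/n)
            a=np.round(R.inv().apply(pk-P)/.03,2);b=np.round(np.degrees((R.inv()*Rk).as_rotvec())/45,3)
            out.append([*a.tolist(),*b.tolist(),grip]);P=P+R.apply(a*.03);R=R*Ro.from_rotvec(np.radians(b*45))
    for i in range(0,len(out),8): print(str(out[i:i+8]).replace(" ","").replace("-0.0,","0,").replace("0.0,","0,"))
    print("end",P.round(4),R.as_euler("xyz",degrees=True).round(2))
def rim(u,v,r,z,name="top",th=140,img=None,K=8,chan=None):
    t=cv2.imread(img) if isinstance(img,str) else img
    g=t[v-r:v+r,u-r:u+r].max(2)
    g=cv2.resize(g,None,fx=K,fy=K,interpolation=cv2.INTER_CUBIC)
    cs,_=cv2.findContours((g>th).astype(np.uint8),0,cv2.CHAIN_APPROX_NONE)
    h=cv2.convexHull(max(cs,key=cv2.contourArea))
    q=(h[:,0]+.5)/K-.5+[u-r,v-r]
    W=np.array([pt(name,*k,z)[:2] for k in q]);c,(w,l),a=cv2.minAreaRect((W*1000).astype(np.float32))
    return np.array(c)/1000,w,l,a
E
python3 - <<'E'
from h import *
T=np.array(arm.camera_params("top")["camera_from_world"]);print("cam",-T[:3,:3].T@T[:3,3])
for nm,u,v in(("empty",202,214),("loaded",395,215)):
    for th in(120,150,180,205):print(nm,th,rim(u,v,28,.084,img="pics/top0.png",th=th))
for nm,k in (("A",[(263.4,155),(282.8,154),(265.6,198.4),(285.9,197.8)]),("B",[(303.8,153.1),(324.4,153.1),(304.7,196.9),(325,196.3)])):
    W=[pt("top",*q,.164 if i<2 else .089)[:2].round(4) for i,q in enumerate(k)];print(nm,W)
print("stand",[pt("top",*q,z)[:2].round(4) for q,z in(((256,149),.096),((332.5,147.5),.096),((258,191),.03),((333,188.5),.03))])
print("bottles",[pt("top",*q)[:2].round(3) for q in((374,153,.17),(230,150,.15),(283,221,.085))])
t=cv2.imread("pics/top0.png");print(t[160:200:3,275].max(1),t[165:200:2,262:290].max(2)[6])
E
```

```text
cam [ 0.23399546 -0.04304816  1.52659147]
empty 120 (array([0.42252148, 0.35425372]), 162.6633758544922, 78.05891418457031, 42.8388671875)
empty 150 (array([0.42281183, 0.35445209]), 159.40135192871094, 75.64144897460938, 42.880455017089844)
empty 180 (array([0.42303458, 0.35480167]), 156.37667846679688, 73.51972961425781, 42.86233139038086)
empty 205 (array([0.42301288, 0.35482248]), 154.49017333984375, 71.63684844970703, 42.84931564331055)
loaded 120 (array([ 0.40747946, -0.32451459]), 159.44837951660156, 78.24150085449219, 59.58041000366211)
loaded 150 (array([ 0.40749777, -0.3244332 ]), 157.31297302246094, 75.89698791503906, 59.598873138427734)
loaded 180 (array([ 0.40750226, -0.32440051]), 155.03684997558594, 73.73399353027344, 59.621376037597656)
loaded 205 (array([ 0.40742273, -0.32433603]), 153.10345458984375, 71.65493774414062, 59.495697021484375)
A [array([0.61  , 0.1275]), array([0.6126, 0.0618]), array([0.4733, 0.1286]), array([0.4744, 0.0572])]
B [array([ 0.6148, -0.0094]), array([ 0.6138, -0.0794]), array([ 0.4767, -0.0091]), array([ 0.4778, -0.0807])]
stand [array([0.6512, 0.1625]), array([ 0.653 , -0.1105]), array([0.5111, 0.1636]), array([ 0.5165, -0.1122])]
bottles [array([ 0.61 , -0.247]), array([0.633, 0.244]), array([0.393, 0.068])]
[200 210 217 214 211 255 255 255 223 236 246 255 247  83] [218 210 231 222 188 164 160 165 187 221 240 249 255 255 255 255 255 255
 251 239 229 235 206 170 164 175 191 210]
```

```bash
python3 - <<'E'
from h import *
def ray(n,u,v):
    a=pt(n,u,v,0);b=pt(n,u,v,.5);return a,(b-a)/np.linalg.norm(b-a)
def tri(q1,q2):
    A=np.zeros((3,3));B=np.zeros(3);
    for n,q in(("top",q1),("scene",q2)):
        a,d=ray(n,*q);M=np.eye(3)-np.outer(d,d);A+=M;B+=M@a
    return np.linalg.solve(A,B).round(4)
print("A hi",tri((273.1,155.2),(360.2,215.4)),"lo",tri((275.7,197.3),(356,210.8)))
for s in(-.009,0.):
    for y in(.092,-.041):
        for e in(.075,-.075):
            P=np.array([.585,y,.058])+(s+e)*np.array([.866,0,.5])+.084*np.array([-.5,0,.866])
            print(s,y,e,P.round(3),px("top",P).round(1),px("scene",P).round(1))
# approach over A
n=np.array([-.5,0,.866])
mid=np.array([.5635,.0925,.094])
for h in(.015,.10,.2):print(h,mid+h*n)
rows([((.33,-.25,.28),(180,-5,12)),(mid+.11*n,(180,-30,0))],1)
E
```

```text
A hi [0.6077 0.0971 0.1687] lo [0.4765 0.0962 0.091 ]
-0.009 0.092 0.075 [0.6   0.092 0.164] [273.9 157.7] [357.3 215.3]
-0.009 0.092 -0.075 [0.47  0.092 0.089] [276.  199.1] [353.7 210.3]
-0.009 -0.041 0.075 [ 0.6   -0.041  0.164] [313.2 157.2] [314.4 215. ]
-0.009 -0.041 -0.075 [ 0.47  -0.041  0.089] [313.8 198.6] [315. 210.]
0.0 0.092 0.075 [0.608 0.092 0.168] [273.8 155.1] [357.6 215.6]
0.0 0.092 -0.075 [0.478 0.092 0.093] [275.9 196.7] [353.9 210.6]
0.0 -0.041 0.075 [ 0.608 -0.041  0.168] [313.1 154.6] [314.3 215.3]
0.0 -0.041 -0.075 [ 0.478 -0.041  0.093] [313.7 196.2] [315.  210.3]
0.015 [0.556   0.0925  0.10699]
0.1 [0.5135 0.0925 0.1806]
0.2 [0.4635 0.0925 0.2672]
[[0.6,-0.56,-0.23,-0.001,0.01,0.025,1],[0.59,-0.58,-0.22,-0.001,0.01,0.025,1],[0.58,-0.59,-0.22,-0.002,0.01,0.025,1],[0.57,-0.59,-0.21,-0.001,0.01,0.025,1],[0.56,-0.61,-0.21,-0.001,0.01,0.025,1],[0.55,-0.62,-0.21,-0.001,0.01,0.024,1],[0.54,-0.63,-0.2,-0.001,0.01,0.025,1],[0.52,-0.64,-0.2,-0.002,0.011,0.025,1]]
[[0.52,-0.65,-0.2,-0.001,0.01,0.025,1],[0.51,-0.66,-0.19,-0.001,0.01,0.025,1],[0.49,-0.67,-0.19,-0.001,0.01,0.025,1],[0.53,-0.66,0.25,-0.005,0.037,0.017,1],[0.51,-0.67,0.26,-0.006,0.037,0.017,1],[0.49,-0.68,0.27,-0.005,0.037,0.017,1],[0.48,-0.68,0.29,-0.006,0.037,0.017,1],[0.46,-0.7,0.29,-0.005,0.036,0.017,1]]
[[0.44,-0.7,0.3,-0.005,0.037,0.018,1],[0.42,-0.71,0.32,-0.006,0.037,0.017,1],[0.4,-0.71,0.32,-0.005,0.037,0.017,1],[0.39,-0.72,0.33,-0.006,0.037,0.017,1],[0.36,-0.73,0.34,-0.005,0.037,0.017,1],[0.35,-0.73,0.35,-0.005,0.037,0.017,1],[0.32,-0.74,0.35,-0.006,0.037,0.017,1],[0.31,-0.75,0.36,-0.005,0.037,0.017,1]]
[[0.28,-0.75,0.36,-0.006,0.036,0.017,1],[0.27,-0.75,0.37,-0.005,0.037,0.017,1]]
end [0.5086 0.0924 0.1893] [ 1.7999e+02 -2.9990e+01  1.0000e-02]
```

Call:
move_arm --targets '[[[0.6,-0.56,-0.23,0,0.01,0.025,1],[0.59,-0.58,-0.22,0,0.01,0.025,1],[0.58,-0.59,-0.22,0,0.01,0.025,1],[0.57,-0.59,-0.21,0,0.01,0.025,1],[0.56,-0.61,-0.21,0,0.01,0.025,1],[0.55,-0.62,-0.21,0,0.01,0.025,1],[0.54,-0.63,-0.2,0,0.01,0.025,1],[0.52,-0.64,-0.2,0,0.01,0.025,1]]]'

```text
t: 0.9
ee_pos: [0.302, -0.3177, 0.2603]
ee_rot: [-179.7, -3.6, 15.3]
ft_force: [0.0, -0.4, 0.8]
finger_gap: 0.999
grasp_force: 0.0
```

Call:
move_arm --targets '[[[0.52,-0.65,-0.2,0,0.01,0.025,1],[0.51,-0.66,-0.19,0,0.01,0.025,1],[0.49,-0.67,-0.19,0,0.01,0.025,1],[0.53,-0.66,0.25,-0.005,0.037,0.017,1],[0.51,-0.67,0.26,-0.005,0.037,0.017,1],[0.49,-0.68,0.27,-0.005,0.037,0.017,1],[0.48,-0.68,0.29,-0.005,0.037,0.017,1],[0.46,-0.7,0.29,-0.005,0.037,0.017,1]]]'

```text
t: 1.7
ee_pos: [0.39, -0.1349, 0.2514]
ee_rot: [-180.0, -13.3, 8.0]
ft_force: [-0.5, 0.4, -0.0]
finger_gap: 1.001
grasp_force: 0.0
```

Call:
move_arm --targets '[[[0.44,-0.7,0.3,-0.005,0.037,0.017,1],[0.42,-0.71,0.32,-0.005,0.037,0.017,1],[0.4,-0.71,0.32,-0.005,0.037,0.017,1],[0.39,-0.72,0.33,-0.005,0.037,0.017,1],[0.36,-0.73,0.34,-0.005,0.037,0.017,1],[0.35,-0.73,0.35,-0.005,0.037,0.017,1],[0.32,-0.74,0.35,-0.005,0.037,0.017,1],[0.31,-0.75,0.36,-0.005,0.037,0.017,1]]]'

```text
t: 2.5
ee_pos: [0.4848, 0.0484, 0.2048]
ee_rot: [-179.5, -26.6, 1.4]
ft_force: [0.3, -0.3, -0.1]
finger_gap: 0.998
grasp_force: 0.0
```

Call:
move_arm --targets '[[[0.28,-0.75,0.36,-0.005,0.037,0.017,1],[0.27,-0.75,0.37,-0.005,0.037,0.017,1],[0,0,0,0,0,0,1],[0,0,0,0,0,0,1]]]'

```text
t: 2.9
ee_pos: [0.508, 0.0932, 0.1932]
ee_rot: [-179.2, -29.8, -0.2]
ft_force: [-0.9, 0.3, -0.3]
finger_gap: 0.998
grasp_force: 0.0
```

```bash
python3 - <<'E'
from h import *
n=np.array([-.5,0,.866]);mid=np.array([.563,.0935,.094])
rows([(mid+.016*n,(180,-30,0))],1)
im=arm.get_image("scene");cv2.imwrite("pics/s1.png",cv2.resize(im[140:280,260:440,::-1],None,fx=4,fy=4))
E
```

```text
[[-0.01,0.01,0.81,-0.004,0.001,-0.001,1],[-0.02,0,0.81,-0.004,0.002,-0.001,1],[-0.01,0.01,0.82,-0.004,0.001,-0.001,1],[-0.02,0,0.81,-0.004,0.001,-0.001,1]]
end [0.5549 0.0934 0.1077] [-1.7999e+02 -2.9990e+01 -1.0000e-02]
```

View pics/s1.png

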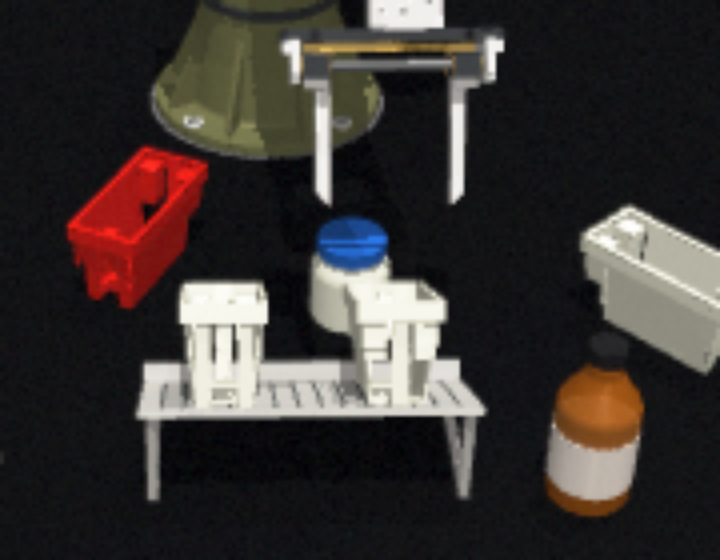

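The scene crop shows the open fingers, tips at (323,200) and (457,200), above and behind the +y tote, whose rim is centred at about (398,300). It sits about 3 mm further to +y. I'll descend with that shift.

Call:
move_arm --targets '[[[-0.01,-0.02,0.81,-0.004,0.001,0,1],[-0.02,-0.02,0.81,-0.004,0.002,0,1],[-0.01,-0.02,0.82,-0.004,0.001,-0.001,1],[-0.02,-0.02,0.81,-0.004,0.001,-0.001,1],[0,0,0,0,0,0,1],[0,0,0,0,0,0,0.4],[0,0,0,0,0,0,0.4],[0,0,0,0,0,0,0.4]]]' --force 20

```text
t: 3.75
ee_pos: [0.5556, 0.096, 0.1096]
ee_rot: [-179.9, -30.2, -0.2]
ft_force: [0.0, -0.2, -0.3]
finger_gap: 0.778
grasp_force: 0.0
```

Call:
move_arm --targets '[[[0,0,0,0,0,0,0.2],[0,0,0,0,0,0,0.2],[0,0,0,0,0,0,0.2]]]'

```text
t: 4.05
ee_pos: [0.5556, 0.0961, 0.1093]
ee_rot: [-179.9, -30.1, -0.2]
ft_force: [-6.5, -1.8, 8.9]
finger_gap: 0.726
grasp_force: 19.9
```

```bash
python3 - <<'E'
from h import *
rows([((.545,.096,.16),(180,-30,0)),((.52,.095,.29),(180,-25,0)),((.45,-.1,.30),(180,-8,28)),((.4082,-.3233,.235),(180,0,59.6))],.2,turn=6)
E
```

```text
[[0.27,0,-0.82,0,-0.002,-0.002,0.2],[0.27,0,-0.82,0,-0.001,-0.002,0.2],[0.29,0.01,-0.83,0,-0.022,0,0.2],[0.27,0,-0.84,0,-0.023,0,0.2],[0.26,0.01,-0.85,0,-0.022,0,0.2],[0.25,0.01,-0.84,0,-0.022,0,0.2],[0.23,0.01,-0.85,0,-0.022,0,0.2],[-0.25,0.81,-0.16,0.022,-0.046,-0.075,0.2]]
[[-0.3,0.8,-0.17,0.023,-0.047,-0.075,0.2],[-0.35,0.77,-0.16,0.022,-0.046,-0.075,0.2],[-0.4,0.74,-0.17,0.022,-0.046,-0.074,0.2],[-0.45,0.72,-0.17,0.022,-0.047,-0.075,0.2],[-0.5,0.69,-0.15,0.022,-0.046,-0.075,0.2],[-0.55,0.65,-0.16,0.023,-0.046,-0.075,0.2],[-0.58,0.62,-0.14,0.022,-0.046,-0.075,0.2],[-0.55,0.66,0.17,0.005,-0.019,-0.078,0.2]]
[[-0.59,0.62,0.17,0.006,-0.02,-0.078,0.2],[-0.63,0.59,0.17,0.005,-0.019,-0.078,0.2],[-0.66,0.55,0.19,0.006,-0.019,-0.078,0.2],[-0.68,0.5,0.19,0.005,-0.019,-0.077,0.2],[-0.71,0.47,0.2,0.006,-0.02,-0.078,0.2],[-0.74,0.42,0.22,0.005,-0.019,-0.078,0.2],[-0.76,0.38,0.22,0.006,-0.019,-0.078,0.2],[-0.78,0.33,0.23,0.005,-0.02,-0.078,0.2]]
end [ 0.4081 -0.3233  0.2349] [1.800e+02 1.000e-02 5.961e+01]
```

Call:
move_arm --targets '[[[0.14,0,-0.41,0,0,0,0.2],[0.14,0,-0.41,0,0,0,0.2],[0.27,0,-0.82,0,-0.002,-0.002,0.2],[0.29,0.01,-0.83,0,-0.022,0,0.2],[0.27,0,-0.84,0,-0.023,0,0.2],[0.26,0.01,-0.85,0,-0.022,0,0.2],[0.25,0.01,-0.84,0,-0.022,0,0.2],[0.23,0.01,-0.85,0,-0.022,0,0.2]]]' --force 30

```text
t: 4.85
ee_pos: [0.5195, 0.0949, 0.2902]
ee_rot: [-180.0, -24.9, -0.1]
ft_force: [-0.2, -0.8, -0.9]
finger_gap: 0.724
grasp_force: 29.9
```

Call:
move_arm --targets '[[[-0.25,0.81,-0.16,0.022,-0.046,-0.075,0.2],[-0.3,0.8,-0.17,0.023,-0.047,-0.075,0.2],[-0.35,0.77,-0.16,0.022,-0.046,-0.075,0.2],[-0.4,0.74,-0.17,0.022,-0.046,-0.075,0.2],[-0.45,0.72,-0.17,0.022,-0.047,-0.075,0.2],[-0.5,0.69,-0.15,0.022,-0.046,-0.075,0.2],[-0.55,0.65,-0.16,0.023,-0.046,-0.075,0.2],[-0.58,0.62,-0.14,0.022,-0.046,-0.075,0.2]]]'

```text
t: 5.65
ee_pos: [0.4493, -0.1008, 0.2994]
ee_rot: [-179.9, -7.9, 28.1]
ft_force: [0.5, -0.2, -1.9]
finger_gap: 0.719
grasp_force: 29.9
```

Call:
move_arm --targets '[[[-0.55,0.66,0.17,0.005,-0.019,-0.078,0.2],[-0.59,0.62,0.17,0.006,-0.02,-0.078,0.2],[-0.63,0.59,0.17,0.005,-0.019,-0.078,0.2],[-0.66,0.55,0.19,0.006,-0.019,-0.078,0.2],[-0.68,0.5,0.19,0.005,-0.019,-0.077,0.2],[-0.71,0.47,0.2,0.006,-0.02,-0.078,0.2],[-0.74,0.42,0.22,0.005,-0.019,-0.078,0.2],[-0.76,0.38,0.22,0.006,-0.019,-0.078,0.2]]]'

```text
t: 6.45
ee_pos: [0.4122, -0.2992, 0.2408]
ee_rot: [179.9, -0.9, 56.2]
ft_force: [-0.7, 0.1, -2.0]
finger_gap: 0.722
grasp_force: 29.9
```

Call:
move_arm --targets '[[[-0.78,0.33,0.23,0.005,-0.02,-0.078,0.2],[0,0,0,0,0,0,0.2],[0,0,0,0,0,0,0.2]]]'

```text
t: 6.75
ee_pos: [0.4078, -0.323, 0.2337]
ee_rot: [-179.9, -0.0, 59.5]
ft_force: [0.1, 0.4, -2.1]
finger_gap: 0.72
grasp_force: 29.9
```

```bash
python3 - <<'E'
from h import *
rows([((.4082,-.3233,.155),(180,0,59.6))],.2)
im=arm.get_image("scene");im2=arm.get_image("top")
a=cv2.resize(im[140:240,190:290,::-1],None,fx=4,fy=4,interpolation=cv2.INTER_CUBIC);b=cv2.resize(im2[160:260,345:445,::-1],None,fx=4,fy=4,interpolation=cv2.INTER_CUBIC)
cv2.imwrite("pics/m2.png",np.hstack([a,b]))
E
```

```text
[[0,0.01,0.87,0,0,-0.001,0.2],[0,0,0.88,-0.001,0,-0.001,0.2],[0,0.01,0.87,0,-0.001,-0.001,0.2]]
end [ 0.4083 -0.3232  0.1551] [-1.7998e+02  1.0000e-02  5.9610e+01]
```

View pics/m2.png

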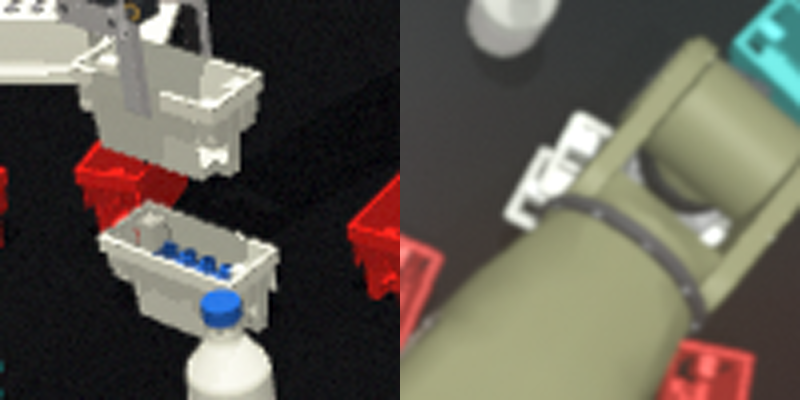

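The left half shows the held tote above the loaded one, turned the opposite way: its corner posts are at the right end (245,75), where the loaded tote has its single post. The right half is mostly the arm, which hides the view from above. I'll check the offset by projecting the expected rim corners into the scene view.

```bash
python3 - <<'E'
from h import *
def corners(c,yaw,z):
    a=np.radians(yaw);ex=np.array([np.cos(a),np.sin(a)]);ey=np.array([-ex[1],ex[0]])
    return [np.r_[c+sx*.075*ex+sy*.034*ey,z] for sx,sy in((1,1),(1,-1),(-1,-1),(-1,1))]
s=arm.get_state();p=s["ee_pos"];a=np.radians(s["ee_rot"][2])
c=p[:2]-.0013*np.array([np.cos(a),np.sin(a)])
print("held",[((px("scene",P)-[190,140])*4).round(0).tolist() for P in corners(c,s["ee_rot"][2],p[2]+.025)])
print("loaded",[((px("scene",P)-[190,140])*4).round(0).tolist() for P in corners(np.array([.4075,-.3244]),59.6,.084)])
E
```

```text
held [[259.0, 74.0], [207.0, 110.0], [67.0, 63.0], [121.0, 31.0]]
loaded [[274.0, 247.0], [226.0, 286.0], [94.0, 235.0], [144.0, 200.0]]
```

Call:
move_arm --targets '[[[0,0.01,0.87,0,0,-0.001,0.2],[0,0,0.88,-0.001,0,-0.001,0.2],[0,0.01,0.6,0,0,-0.001,0.2],[0,0,0.2,0,0,0,0.2],[0,0,0.1,0,0,0,0.2],[0,0,0.1,0,0,0,0.2]]]'

```text
t: 7.45
ee_pos: [0.4089, -0.3236, 0.1522]
ee_rot: [179.9, 0.0, 59.7]
ft_force: [0.4, 0.5, -1.0]
finger_gap: 0.721
grasp_force: 29.9
```

Call:
move_arm --targets '[[[0,0,0.1,0,0,0,0.2],[0,0,0.1,0,0,0,0.2],[0,0,0.1,0,0,0,0.2],[0,0,0,0,0,0,0.2]]]'

```text
t: 7.85
ee_pos: [0.4083, -0.3235, 0.142]
ee_rot: [-180.0, -0.0, 59.7]
ft_force: [0.6, -0.5, -2.7]
finger_gap: 0.723
grasp_force: 29.9
```

Call:
move_arm --targets '[[[0,0,0.06,0,0,0,0.2],[0,0,0.06,0,0,0,0.2],[0,0,0.05,0,0,0,0.2],[0,0,0,0,0,0,0.2]]]'

```text
t: 8.25
ee_pos: [0.4083, -0.3235, 0.1369]
ee_rot: [-180.0, 0.0, 59.7]
ft_force: [-0.2, 0.1, -1.6]
finger_gap: 0.724
grasp_force: 29.9
```

Call:
move_arm --targets '[[[0,0,0.05,0,0,0,0.2],[0,0,0,0,0,0,0.2]]]'

```text
t: 8.45
ee_pos: [0.4084, -0.3235, 0.1355]
ee_rot: [-180.0, 0.0, 59.7]
ft_force: [-0.5, 0.6, -2.2]
finger_gap: 0.723
grasp_force: 29.9
```

Call:
move_arm --targets '[[[0,0,0.04,0,0,0,0.2],[0,0,0,0,0,0,0.2]]]'

```text
t: 8.65
ee_pos: [0.4084, -0.3236, 0.1345]
ee_rot: [180.0, 0.0, 59.7]
ft_force: [0.3, 0.1, -1.6]
finger_gap: 0.721
grasp_force: 29.9
```

Call:
move_arm --targets '[[[0,0,0.04,0,0,0,0.2],[0,0,0,0,0,0,0.2]]]'

```text
t: 8.85
ee_pos: [0.4087, -0.3239, 0.1344]
ee_rot: [179.9, 0.0, 59.7]
ft_force: [-2.8, 1.6, 9.7]
finger_gap: 0.723
grasp_force: 29.9
```

Contact came at the expected stacked height. I'll release and go up.

Call:
move_arm --targets '[[[0,0,-0.02,0,0,0,0.2],[0,0,0,0,0,0,0.6],[0,0,0,0,0,0,0.8],[0,0,0,0,0,0,1],[0,0,0,0,0,0,1],[0,0,-0.3,0,0,0,1],[0,0,-0.7,0,0,0,1],[0,0,-0.9,0,0,0,1]]]'

```text
t: 9.65
ee_pos: [0.4081, -0.3233, 0.1915]
ee_rot: [-179.9, -0.0, 59.7]
ft_force: [-0.4, 0.6, 0.0]
finger_gap: 0.999
grasp_force: 0.0
```

```bash
python3 - <<'E'
from h import *
n=np.array([-.5,0,.866]);mid=np.array([.563,-.036,.094])
rows([((.405,-.29,.27),(180,0,52)),(mid+.115*n,(180,-30,0))],1,turn=7.5)
E
```

```text
[[0.23,-0.16,-0.65,0,0,0.043,1],[0.22,-0.17,-0.66,-0.001,0,0.043,1],[0.21,-0.18,-0.65,0,0,0.042,1],[0.21,-0.19,-0.66,-0.001,0,0.043,1],[0.79,-0.23,0.23,-0.027,0.056,0.103,1],[0.77,-0.31,0.26,-0.028,0.057,0.102,1],[0.72,-0.36,0.29,-0.027,0.056,0.103,1],[0.68,-0.43,0.31,-0.028,0.056,0.102,1]]
[[0.62,-0.49,0.32,-0.027,0.057,0.103,1],[0.57,-0.55,0.35,-0.028,0.056,0.103,1],[0.51,-0.59,0.35,-0.027,0.056,0.102,1],[0.44,-0.64,0.36,-0.028,0.057,0.103,1],[0.37,-0.69,0.37,-0.027,0.056,0.102,1],[0.3,-0.72,0.37,-0.028,0.056,0.103,1],[0.23,-0.74,0.36,-0.027,0.057,0.102,1]]
end [ 0.5056 -0.0361  0.1935] [ 1.7999e+02 -3.0020e+01  3.0000e-02]
```

Call:
move_arm --targets '[[[0.23,-0.16,-0.65,0,0,0.043,1],[0.22,-0.17,-0.66,0,0,0.043,1],[0.21,-0.18,-0.65,0,0,0.042,1],[0.21,-0.19,-0.66,0,0,0.043,1],[0.79,-0.23,0.23,-0.027,0.056,0.103,1],[0.77,-0.31,0.26,-0.028,0.057,0.102,1],[0.72,-0.36,0.29,-0.027,0.056,0.103,1],[0.68,-0.43,0.31,-0.028,0.056,0.102,1]]]'

```text
t: 10.45
ee_pos: [0.4422, -0.1969, 0.2421]
ee_rot: [176.7, -10.9, 33.6]
ft_force: [0.2, 0.6, -0.6]
finger_gap: 1.003
grasp_force: 0.0
```

Call:
move_arm --targets '[[[0.62,-0.49,0.32,-0.027,0.057,0.103,1],[0.57,-0.55,0.35,-0.028,0.056,0.103,1],[0.51,-0.59,0.35,-0.027,0.056,0.102,1],[0.44,-0.64,0.36,-0.028,0.057,0.103,1],[0.37,-0.69,0.37,-0.027,0.056,0.102,1],[0.3,-0.72,0.37,-0.028,0.056,0.103,1],[0.23,-0.74,0.36,-0.027,0.057,0.102,1],[0,0,0,0,0,0,1]]]'

```text
t: 11.25
ee_pos: [0.5054, -0.034, 0.1923]
ee_rot: [-179.9, -30.0, -0.0]
ft_force: [-0.0, -0.6, -0.5]
finger_gap: 1.0
grasp_force: 0.0
```

```bash
python3 - <<'E'
from h import *
n=np.array([-.5,0,.866]);mid=np.array([.563,-.036,.094])
rows([(mid+.017*n,(180,-30,0))],1)
t=arm.get_image("top")[:,:,::-1].copy();s=arm.get_image("scene")[:,:,::-1].copy()
cv2.imwrite("pics/top3.png",t);cv2.imwrite("pics/sc3.png",s)
print("loaded stack",rim(395,215,32,.160,img=t,th=180),rim(395,215,32,.160,img=t,th=205))
print("empty",rim(202,214,28,.084,img=t,th=180))
a=cv2.resize(s[150:260,195:395],(780,429),interpolation=cv2.INTER_CUBIC)
cv2.imwrite("pics/m3.png",a)
E
```

```text
[[0.01,0.02,0.81,0,0,0,1],[0,0.02,0.81,-0.001,0,0,1],[0.01,0.01,0.8,0,0,-0.001,1],[0,0.02,0.81,-0.001,0,0,1]]
end [ 0.5544 -0.036   0.1087] [ 1.7998e+02 -3.0010e+01  2.0000e-02]
loaded stack (array([ 0.40279977, -0.32007553]), 161.51486206054688, 85.70637512207031, 60.57573699951172) (array([ 0.40322922, -0.32010071]), 160.1180877685547, 82.72332763671875, 61.29581069946289)
empty (array([0.42303458, 0.35480167]), 156.37667846679688, 73.51972961425781, 42.86233139038086)
```

View pics/m3.png

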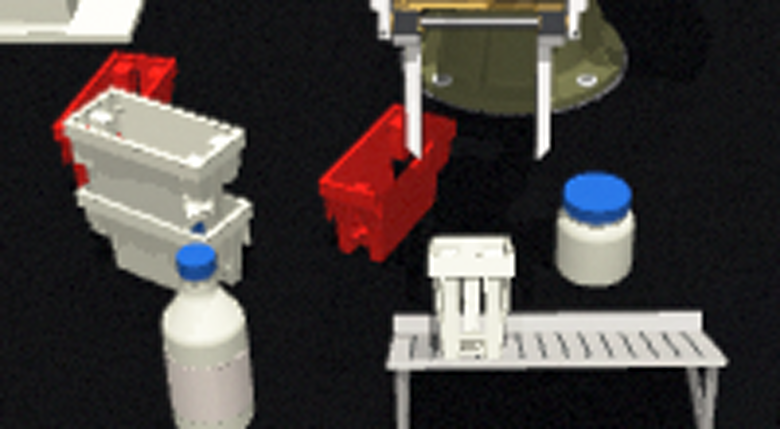

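The scene crop shows the stacked tote standing upright on the loaded one, upper rim (65,120) to (243,135) and lower rim (80,197) to (252,205). The fingers are ready above the -y tote at (472,250). I'll check the projected corners and go on.

```bash
python3 - <<'E'
from h import *
def corners(c,yaw,z):
    a=np.radians(yaw);ex=np.array([np.cos(a),np.sin(a)]);ey=np.array([-ex[1],ex[0]])
    return [np.r_[c+sx*.075*ex+sy*.034*ey,z] for sx,sy in((1,1),(1,-1),(-1,-1),(-1,1))]
for z in(.16,.084):print([((px("scene",P)-[195,150])*3.9).round(0).tolist() for P in corners(np.array([.4075,-.3244]),59.6,z)])
E
```

```text
[[241.0, 132.0], [193.0, 168.0], [61.0, 120.0], [111.0, 87.0]]
[[248.0, 202.0], [201.0, 240.0], [72.0, 190.0], [121.0, 156.0]]
```

Call:
move_arm --targets '[[[0.01,0.01,0.81,0,0,0,1],[0,0.01,0.81,0,0,0,1],[0.01,0.01,0.8,0,0,0,1],[0,0.02,0.81,0,0,0,1],[0,0,0,0,0,0,1],[0,0,0,0,0,0,0.4],[0,0,0,0,0,0,0.4],[0,0,0,0,0,0,0.4]]]' --force 20

```text
t: 12.15
ee_pos: [0.5549, -0.0381, 0.1106]
ee_rot: [180.0, -30.1, 0.0]
ft_force: [-0.6, -0.7, 1.0]
finger_gap: 0.783
grasp_force: 0.2
```

Call:
move_arm --targets '[[[0,0,0,0,0,0,0.2],[0,0,0,0,0,0,0.2],[0,0,0,0,0,0,0.2]]]'

```text
t: 12.45
ee_pos: [0.555, -0.038, 0.1103]
ee_rot: [180.0, -30.1, 0.0]
ft_force: [-6.7, -2.8, 8.7]
finger_gap: 0.725
grasp_force: 19.9
```

```bash
python3 - <<'E'
from h import *
rows([((.545,-.038,.135),(180,-30,0)),((.52,-.036,.28),(180,-25,0)),((.45,.16,.28),(180,-8,22)),((.4239,.3556,.175),(180,0,42.9))],.2,turn=6)
E
```

```text
[[0.13,0,-0.88,0,-0.002,0.001,0.2],[0.28,-0.01,-0.77,0,-0.019,0,0.2],[0.27,-0.01,-0.77,0,-0.018,0,0.2],[0.26,-0.01,-0.77,0,-0.019,0,0.2],[0.25,-0.01,-0.78,0,-0.018,0,0.2],[0.24,-0.01,-0.78,0,-0.019,0,0.2],[0.22,-0.01,-0.79,0,-0.018,0,0.2],[-0.26,-0.82,-0.12,0.017,-0.047,-0.059,0.2]]
[[-0.23,-0.83,-0.11,0.018,-0.046,-0.059,0.2],[-0.2,-0.84,-0.08,0.017,-0.047,-0.059,0.2],[-0.16,-0.85,-0.07,0.018,-0.047,-0.058,0.2],[-0.12,-0.86,-0.04,0.017,-0.046,-0.059,0.2],[-0.08,-0.86,-0.04,0.018,-0.047,-0.059,0.2],[-0.05,-0.87,-0.02,0.017,-0.047,-0.059,0.2],[0,-0.86,0,0.018,-0.046,-0.059,0.2],[0.14,-0.8,0.46,0.004,-0.022,-0.058,0.2]]
[[0.19,-0.78,0.46,0.004,-0.022,-0.058,0.2],[0.23,-0.78,0.46,0.004,-0.022,-0.058,0.2],[0.27,-0.77,0.46,0.004,-0.022,-0.058,0.2],[0.31,-0.75,0.46,0.004,-0.022,-0.058,0.2],[0.36,-0.73,0.45,0.004,-0.022,-0.058,0.2],[0.39,-0.71,0.45,0.004,-0.022,-0.058,0.2],[0.44,-0.7,0.44,0.004,-0.022,-0.058,0.2]]
end [0.4238 0.3557 0.175 ] [179.99  -0.    42.92]
```

Call:
move_arm --targets '[[[0.07,0,-0.44,0,0,0,0.2],[0.07,0,-0.44,0,-0.002,0.001,0.2],[0.28,-0.01,-0.77,0,-0.019,0,0.2],[0.27,-0.01,-0.77,0,-0.018,0,0.2],[0.26,-0.01,-0.77,0,-0.019,0,0.2],[0.25,-0.01,-0.78,0,-0.018,0,0.2],[0.24,-0.01,-0.78,0,-0.019,0,0.2],[0.22,-0.01,-0.79,0,-0.018,0,0.2]]]' --force 30

```text
t: 13.25
ee_pos: [0.5196, -0.0359, 0.2803]
ee_rot: [-180.0, -24.9, -0.0]
ft_force: [-0.9, -0.6, -2.0]
finger_gap: 0.72
grasp_force: 29.9
```

Call:
move_arm --targets '[[[-0.26,-0.82,-0.12,0.017,-0.047,-0.059,0.2],[-0.23,-0.83,-0.11,0.018,-0.046,-0.059,0.2],[-0.2,-0.84,-0.08,0.017,-0.047,-0.059,0.2],[-0.16,-0.85,-0.07,0.018,-0.047,-0.058,0.2],[-0.12,-0.86,-0.04,0.017,-0.046,-0.059,0.2],[-0.08,-0.86,-0.04,0.018,-0.047,-0.059,0.2],[-0.05,-0.87,-0.02,0.017,-0.047,-0.059,0.2],[0,-0.86,0,0.018,-0.046,-0.059,0.2]]]'

```text
t: 14.05
ee_pos: [0.4497, 0.161, 0.2795]
ee_rot: [-179.9, -7.9, 22.1]
ft_force: [0.4, 0.3, -1.5]
finger_gap: 0.724
grasp_force: 29.9
```

Call:
move_arm --targets '[[[0.14,-0.8,0.46,0.004,-0.022,-0.058,0.2],[0.19,-0.78,0.46,0.004,-0.022,-0.058,0.2],[0.23,-0.78,0.46,0.004,-0.022,-0.058,0.2],[0.27,-0.77,0.46,0.004,-0.022,-0.058,0.2],[0.31,-0.75,0.46,0.004,-0.022,-0.058,0.2],[0.36,-0.73,0.45,0.004,-0.022,-0.058,0.2],[0.39,-0.71,0.45,0.004,-0.022,-0.058,0.2],[0.44,-0.7,0.44,0.004,-0.022,-0.058,0.2]]]'

```text
t: 14.85
ee_pos: [0.4235, 0.3567, 0.174]
ee_rot: [-179.9, 0.1, 43.0]
ft_force: [-0.4, 0.1, -1.5]
finger_gap: 0.719
grasp_force: 29.9
```

Call:
move_arm --targets '[[[0,0,0,0,0,0,0.2],[0,0,0,0,0,0,0.2]]]'

```text
t: 15.05
ee_pos: [0.4237, 0.3558, 0.1742]
ee_rot: [-179.9, 0.1, 42.9]
ft_force: [-0.4, 0.6, -1.4]
finger_gap: 0.719
grasp_force: 29.9
```

```bash
python3 - <<'E'
from h import *
s=arm.get_state();print(s["t"],s["ee_pos"],s["ee_rot"])
rows([((.4239,.3556,.14),(180,0,42.9))],.2)
im=arm.get_image("scene")[:,:,::-1];im2=arm.get_image("top")[:,:,::-1]
a=cv2.resize(im[160:240,390:470],None,fx=5,fy=5,interpolation=cv2.INTER_CUBIC);b=cv2.resize(im2[174:254,162:242],None,fx=5,fy=5,interpolation=cv2.INTER_CUBIC)
cv2.imwrite("pics/m4.png",np.hstack([a,b]))
def corners(c,yaw,z):
    a=np.radians(yaw);ex=np.array([np.cos(a),np.sin(a)]);ey=np.array([-ex[1],ex[0]])
    return [np.r_[c+sx*.075*ex+sy*.034*ey,z] for sx,sy in((1,1),(1,-1),(-1,-1),(-1,1))]
p=s["ee_pos"];e=np.radians(s["ee_rot"][2]);c=p[:2]-.0012*np.array([np.cos(e),np.sin(e)])
for n,o in(("scene",[390,160]),("top",[162,174])):
  for nm,cc,y,z in(("held",c,s["ee_rot"][2],p[2]+.0245),("empty",np.array([.423,.3548]),42.86,.084)):
    print(n,nm,[((px(n,P)-o)*5).round(0).tolist() for P in corners(cc,y,z)])
E
```

```text
15.05 [0.42365139 0.35583111 0.17421232] [-1.79938312e+02  8.76973464e-02  4.29487557e+01]
[[0,0.01,0.57,-0.001,0.001,0.001,0.2],[0,0,0.57,0,0.001,0,0.2]]
end [0.4238 0.3556 0.14  ] [-179.98   -0.     42.9 ]
scene held [[336.0, 107.0], [277.0, 144.0], [91.0, 56.0], [152.0, 23.0]]
scene empty [[306.0, 247.0], [248.0, 287.0], [72.0, 194.0], [130.0, 159.0]]
top held [[31.0, 130.0], [110.0, 59.0], [264.0, 224.0], [185.0, 296.0]]
top empty [[89.0, 155.0], [162.0, 89.0], [304.0, 242.0], [231.0, 309.0]]
```

View pics/m4.png

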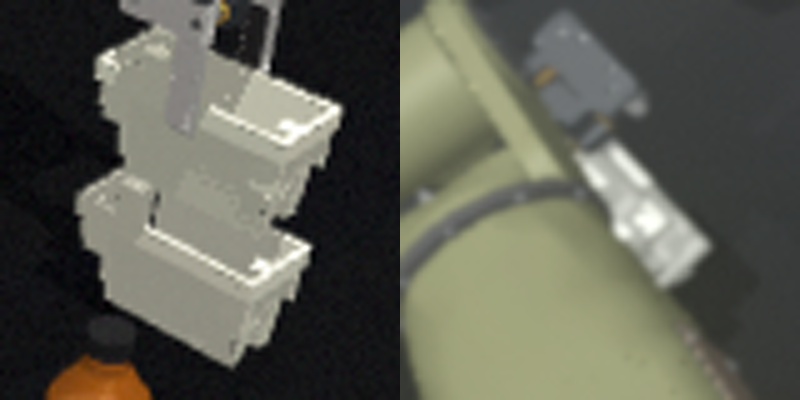

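The left half shows the held tote right over the empty one, single posts both at the right end, (288,128) and (262,265). Held and bench corners are offset from their projections by the same few pixels, so they line up within about 1 mm. The right half is mostly hidden by the arm. I'll lower it, watching the force.

Call:
move_arm --targets '[[[0,0.01,0.57,0,0.001,0,0.2],[0,0,0.57,0,0.001,0,0.2],[0,0,0.15,0,0,0,0.2],[0,0,0.15,0,0,0,0.2],[0,0,0.15,0,0,0,0.2],[0,0,0.15,0,0,0,0.2],[0,0,0,0,0,0,0.2]]]'

```text
t: 15.85
ee_pos: [0.424, 0.3556, 0.1219]
ee_rot: [-179.9, -0.0, 42.9]
ft_force: [0.6, 0.1, -2.2]
finger_gap: 0.717
grasp_force: 29.9
```

Call:
move_arm --targets '[[[0,0,0.15,0,0,0,0.2],[0,0,0.15,0,0,0,0.2],[0,0,0,0,0,0,0.2]]]'

```text
t: 16.15
ee_pos: [0.4238, 0.3556, 0.1125]
ee_rot: [-179.9, 0.0, 42.9]
ft_force: [0.6, 0.7, -1.4]
finger_gap: 0.723
grasp_force: 29.9
```

Call:
move_arm --targets '[[[0,0,0.1,0,0,0,0.2],[0,0,0.1,0,0,0,0.2],[0,0,0,0,0,0,0.2]]]'

```text
t: 16.45
ee_pos: [0.4239, 0.3556, 0.1067]
ee_rot: [-179.9, -0.0, 42.9]
ft_force: [-0.6, 1.5, -2.4]
finger_gap: 0.72
grasp_force: 29.9
```

Call:
move_arm --targets '[[[0,0,0.08,0,0,0,0.2],[0,0,0,0,0,0,0.2]]]'

```text
t: 16.65
ee_pos: [0.424, 0.3556, 0.1045]
ee_rot: [-179.9, -0.0, 42.9]
ft_force: [-0.3, 1.3, -1.4]
finger_gap: 0.724
grasp_force: 29.9
```

Call:
move_arm --targets '[[[0,0,0.06,0,0,0,0.2],[0,0,0,0,0,0,0.2]]]'

```text
t: 16.85
ee_pos: [0.4241, 0.3556, 0.1028]
ee_rot: [-179.9, -0.0, 42.9]
ft_force: [-0.4, -0.0, -1.8]
finger_gap: 0.721
grasp_force: 29.9
```

Call:
move_arm --targets '[[[0,0,0.05,0,0,0,0.2],[0,0,0,0,0,0,0.2]]]'

```text
t: 17.05
ee_pos: [0.4241, 0.3556, 0.1013]
ee_rot: [-179.9, -0.0, 42.9]
ft_force: [-0.8, 0.1, -1.7]
finger_gap: 0.72
grasp_force: 29.9
```

Call:
move_arm --targets '[[[0,0,0.05,0,0,0,0.2],[0,0,0,0,0,0,0.2]]]'

```text
t: 17.25
ee_pos: [0.4241, 0.3556, 0.0998]
ee_rot: [-179.9, -0.0, 42.9]
ft_force: [0.0, 0.4, -1.1]
finger_gap: 0.721
grasp_force: 29.9
```

Call:
move_arm --targets '[[[0,0,0.04,0,0,0,0.2],[0,0,0,0,0,0,0.2]]]'

```text
t: 17.45
ee_pos: [0.4241, 0.3558, 0.0989]
ee_rot: [-179.9, -0.1, 42.9]
ft_force: [-0.7, 0.7, 0.7]
finger_gap: 0.723
grasp_force: 29.9
```

Call:
move_arm --targets '[[[0,0,0.03,0,0,0,0.2],[0,0,0,0,0,0,0.2]]]'

```text
t: 17.65
ee_pos: [0.4242, 0.3559, 0.0988]
ee_rot: [-179.9, -0.1, 42.9]
ft_force: [-3.5, -1.5, 9.4]
finger_gap: 0.722
grasp_force: 29.9
```

Call:
move_arm --targets '[[[0,0,-0.04,0,0,0,0.2],[-0.02,0,0,0,0,0,0.2],[0,0,0.03,0,0,0,0.2],[0,0,0,0,0,0,0.2]]]'

```text
t: 18.05
ee_pos: [0.4238, 0.3555, 0.0988]
ee_rot: [-179.9, -0.1, 42.9]
ft_force: [-2.3, -0.3, 7.0]
finger_gap: 0.722
grasp_force: 29.9
```

Call:
move_arm --targets '[[[0,0,0.02,0,0,0,0.2],[0,0,0,0,0,0,0.2]]]'

```text
t: 18.25
ee_pos: [0.4239, 0.3555, 0.0987]
ee_rot: [-179.9, -0.1, 42.9]
ft_force: [-4.4, -2.5, 13.8]
finger_gap: 0.723
grasp_force: 29.9
```

The hard stop is at the same height after the shift, so the tote is home. I'll ease off, release and retreat.

Call:
move_arm --targets '[[[0,0,-0.04,0,0,0,0.2],[0,0,0,0,0,0,0.6],[0,0,0,0,0,0,0.8],[0,0,0,0,0,0,1],[0,0,0,0,0,0,1],[0,0,-0.3,0,0,0,1],[0,0,-0.8,0,0,0,1],[0,0,-1,0,0,0,1]]]'

```text
t: 19.05
ee_pos: [0.4233, 0.3549, 0.1623]
ee_rot: [-179.9, 0.1, 42.9]
ft_force: [0.4, 0.0, 0.3]
finger_gap: 0.997
grasp_force: 0.0
```

Call:
move_arm --targets '[[[0,0,-1,0,0,0,1],[0,0.5,-0.8,0,0,0,1],[0,1,-0.3,0,0,0,1],[0,1,0,0,0,0,1],[0,1,0,0,0,0,1],[0,1,0,0,0,0,1],[0,1,0,0,0,0,1],[0,1,0,0,0,0,1]]]'

```text
t: 19.85
ee_pos: [0.5572, 0.2113, 0.2253]
ee_rot: [-179.9, -0.1, 42.9]
ft_force: [1.0, 0.3, -0.3]
finger_gap: 1.001
grasp_force: 0.0
```

```bash
python3 - <<'E'
from h import *
s=arm.get_state();print(s["t"],s["ee_pos"],s["ee_rot"])
im=arm.get_image("scene")[:,:,::-1];im2=arm.get_image("top")[:,:,::-1]
f=lambda a:cv2.resize(a,(395,296),interpolation=cv2.INTER_CUBIC)
cv2.imwrite("pics/m5.png",np.vstack([np.hstack([f(im[165:225+15,200:300]),f(im[165:240,385:485])]),np.hstack([f(im2[177:252,345:445]),f(im2[177:252,152:252])])]))
def corners(c,yaw,z):
    a=np.radians(yaw);ex=np.array([np.cos(a),np.sin(a)]);ey=np.array([-ex[1],ex[0]])
    return [np.r_[c+sx*.075*ex+sy*.034*ey,z] for sx,sy in((1,1),(1,-1),(-1,-1),(-1,1))]
c=np.array([.423,.3548]);
for n,o in(("scene",[385,165]),("top",[152,177])):
  for z in(.122,.084):print(n,z,[((px(n,P)-o)*3.95).round(0).tolist() for P in corners(c,42.86,z)])
c=np.array([.4075,-.3244])
for n,o in(("scene",[200,165]),("top",[345,177])):
  for z in(.16,.084):print(n,z,[((px(n,P)-o)*3.95).round(0).tolist() for P in corners(c,59.6,z)])
E
```

```text
19.85 [0.55720797 0.21130147 0.2253412 ] [-1.79948944e+02 -7.03177144e-02  4.29255110e+01]
scene 0.122 [[269.0, 140.0], [223.0, 171.0], [82.0, 98.0], [128.0, 71.0]]
scene 0.084 [[261.0, 176.0], [216.0, 207.0], [77.0, 133.0], [123.0, 106.0]]
top 0.122 [[96.0, 104.0], [155.0, 51.0], [270.0, 175.0], [210.0, 229.0]]
top 0.084 [[110.0, 111.0], [167.0, 59.0], [279.0, 179.0], [222.0, 232.0]]
scene 0.16 [[224.0, 74.0], [175.0, 111.0], [42.0, 63.0], [93.0, 29.0]]
scene 0.084 [[231.0, 145.0], [184.0, 184.0], [53.0, 134.0], [103.0, 98.0]]
top 0.16 [[116.0, 131.0], [154.0, 62.0], [310.0, 149.0], [273.0, 219.0]]
top 0.084 [[104.0, 143.0], [140.0, 77.0], [288.0, 159.0], [252.0, 226.0]]
```

View pics/m5.png

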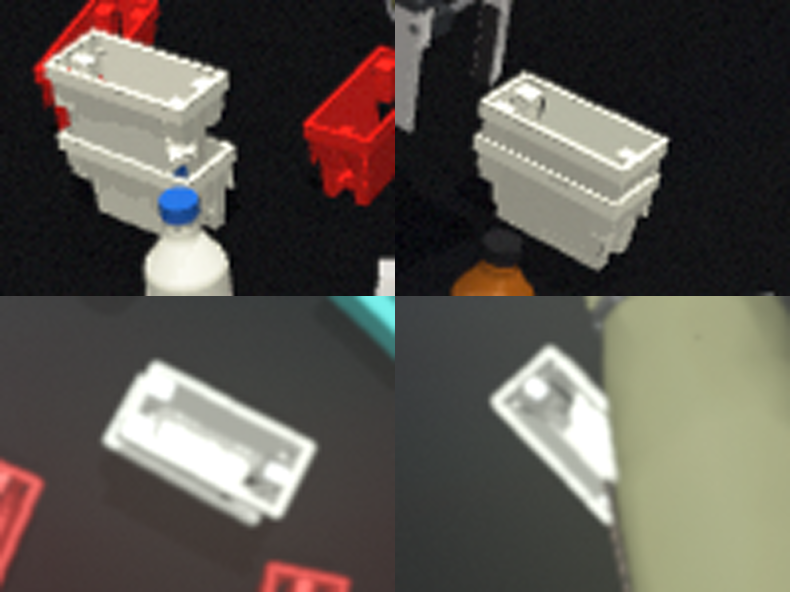

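The pictures show both jobs done. The stacked tote's rim, (45,63) to (228,74), and the nested tote's rim, right corner at (271,140), both sit within a few crop pixels of the spots expected when stacked and home. The bench totes have not moved and the bottles are undisturbed. Handing in.

```bash
python3 -c "
from plant import arm
print(arm.close_job())"
```

```text
the job is handed in; nothing more can be done
None
```

Job handed in at about 20 s of the 61 s allowed: one washed tote is stacked on the vial tote and the other is nested home in the empty tote, both confirmed in the last pictures.

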